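# Push the missing flask into the row in the stock tray

### The arm

A 6-joint arm with a two-finger parallel gripper is mounted at the origin on the work surface. World frame = base frame: x ahead of the robot, y to its left, z up, the work surface at z = 0. Lengths are in m, angles in rad, forces in N, time in s.
With the tool pointing down it reaches from about 0.35 to 0.975 m from the base axis. Payload 4.9 kg.
Tool frame: the origin (TCP) lies on the mounting face of the last link; the fingertips stand 173 mm ahead of it and the grasp point (between the pads) lies 155 mm ahead of it; z points along the fingers, y is the line along which they close (so a half turn about z gives the same grasp; the last joint's range is limited). The gripper opens to 85 mm and grips with 20 to 120 N. Pads are 22 mm wide; open, the fingers measure 114 mm over their backs; the gripper's body (76 mm by 85 mm) begins 54 mm behind the grasp point. The pads swing forward as they close: fully open they stand 13 mm farther back than shut.
Start: joints at [1.064, 0.053, 1.613, -0, 1.476, -0.119], TCP at [0.236, 0.579, 0.405] pointing down, gripper open.
Joint ranges: [-3.01, 3.01], [-1.01, 2.22], [0.06, 2.58], [-1.02, 4.17], [0.09, 2.62], [-3.14, 3.14]. Speed limits (rad/s): [2.57, 2.57, 3.14, 3.14, 3.14, 3.14].

### API

Orientations are given as a rotation vector (axis times angle).
In Python, from station import monitor, eyes, finish_job gives the robot as it stands. The module is installed in compiled form; this text tells all that it offers.
- The arm moves only by the tool step_arm, never from a script. Its argument "commands" is a list of rows, each a list of 3 entries, a list of its own where there are three numbers: the opening in per cent of the stroke, from 0 (shut) to 100 (fully open), then the shift along the tool's x, y, z in mm, then the turn about the tool's z in degrees. In form: [[hand, [x, y, z], yaw], ...]. A call has 1 to 12 rows; each row is the pose to reach, as a shift and turn from the pose commanded when the call began, along the tool's axes at that moment; what a row does not reach only later rows make up. A row lasts 1/8 s, in which the tool goes at most 62.5 mm and 10.7 degrees, less where a joint would pass 70% of its speed; a pose out of reach is approached as far as the arm can. A call with a gripper value outside its range is refused whole. The fingers move at their own pace and stop on an object; "squeeze" is the grip in N (left out, the last holds). Time passes only in rows, so rows that repeat a pose let the fingers close. It gives the time, the measured TCP pose, the force, the opening and the grip force at its end, in the units of the state.
- monitor.get_obs(): the state, without advancing time (a new reading comes with each control period).
- eyes.get_image(name): name is "scene" or "side" or "wrist"; returns the picture (384x512x3 uint8, red, green, blue); there is no depth.
- eyes.camera_info(name): a dict with "camera_matrix" (3x3 intrinsics, pixels), "extrinsics" (4x4, takes a point from camera to world coordinates). Camera axes: x right, y down, z forward; pixel columns grow to the right and rows downward; lengths in m; the calibration is good to about 2 mm. A picture is of the moment at which its call begins: read the wrist's pose just before it. camera_info takes no time and is no camera call; for the wrist camera it gives the pose at the moment of the call.
- finish_job(): hands the job in; it is judged then, once.
The state is a dict: "t": time; "q": joint angles; "dq": joint speeds; "effort": joint torques, N m; "tool_pos": TCP position; "tool_rot": TCP orientation; "contact_force": force on the tool from outside, world axes, zero at the start; "wrist_torque": the same for the moment, N m; "opening": finger opening in m; "grip_force": force on a finger pad.
Only numpy, scipy, OpenCV 4.12 (cv2) and the standard library are available. Lean on these libraries where they do the work, as an engineer would, in place of code of your own. Each camera call takes 0.05 s, during which the arm holds its last target. There are 200 camera calls.

### The job

In the steel stock tray stands a row of white oil flasks with an opening in its middle that is a little too narrow. Of the three white flasks in front of the tray, take the one of the same size as those in the row (not the broad one, not the short one), hold it upright over the opening, square with the row, and press it down between the two flasks beside the opening, so that they slide apart, until it stands on the tray's floor in line with them. Those two must stay upright in the row, and the flask must not be dropped.

Things in the scene. Friction and masses are not known exactly. Their poses are not given: they have to be found in the camera images.
- flask_mid (a point): Loose white flask, sizes in mm: 60 (its x) x 40 (y) x 114 high, 0.25 kg: body 70 high, foot edges bevelled; shoulder 24 high sloping in on the y sides to a ridge 20 wide (x end faces vertical: grip these from above); cap 16 dia, 20 high. Point: its centre, 57 above its underside; z up. Stands on the table before the tray, in any order with a broad (64 thick) and a short (80 high) bystander.
- tray: Fixed steel tray, sizes in mm: 88 (its x) x 220 (y, along the row); floor 6 thick, end walls 60 high at both y ends (212 between), lips 14 high along the long sides (80 between). Origin: centre of its underside, on the table; z up. Four flasks stand in it, their 60 mm along its x, two each side of the opening, with spare room at the ends; they slide easily (pressing takes under 15 N).
- row_b_mid (a point): Row flask beside the opening, on the tray's -y side: same make, size and axes as the loose flask, standing on the tray's floor, free to slide. Point: its centre, 57 mm above its underside. The opening between its body and that of the row flask on the other side is about 30 mm wide; its middle is half-way between their two points.
- row_c_mid (a point): Row flask beside the opening, on the tray's +y side: same make, size and axes as the loose flask, standing on the tray's floor, free to slide. Point: its centre, 57 mm above its underside.
There are look-alikes about, which are no part of the job. What is shaped like the part that bears row_c_mid but turquoise is not meant.

How it is judged:
By the outcome, as a careful person would: the job done as asked, in the order asked, and still so for the second after the job is handed in, with the robot touching nothing.
It also fails if it takes over 38 s, if anything falls off the work surface, if the arm or the gripper's body presses on something with over 40 N, if the wrist force passes 120 N, or if a joint passes its speed limit or range.

## Working session

There is one attempt and no reset: what is moved stays moved. The work goes in short steps, Python scripts to look and compute and a tool call to move; the robot and the scene stay as the last step left them, time stands still between calls to the robot, and variables do not carry over. Pictures are saved under pics/ and viewed, at most 10 in all, crops included, and the job is handed in when it is done.

Besides the shell and the picture viewer there is one more tool, called after "Request:" by a JSON object that holds its "name" and its "arguments", one argument or row to a line. step_arm: Moves the arm, as the interface text tells. Its arguments: {"type":"object","properties":{"commands":{"type":"array"},"squeeze":{"type":"number"}},"required":["commands"]}

```bash
mkdir -p pics; cat > h.py <<'E'
import numpy as np,cv2
from station import monitor,eyes,finish_job
from scipy.spatial.transform import Rotation as R
def P(n):
    c=eyes.camera_info(n);K=np.array(c["camera_matrix"]);T=np.array(c["extrinsics"]);return K,T
def ray(K,T,u,v):
    d=T[:3,:3]@np.linalg.inv(K)@[u,v,1];return T[:3,3],d/np.linalg.norm(d)
def atz(K,T,u,v,z):
    o,d=ray(K,T,u,v);return o+d*(z-o[2])/d[2]
def tri(*rays):
    A=0;b=0
    for o,d in rays:
        M=np.eye(3)-np.outer(d,d);A=A+M;b=b+M@o
    x=np.linalg.solve(A,b);return x,[np.linalg.norm((np.eye(3)-np.outer(d,d))@(x-o)) for o,d in rays]
def proj(K,T,p):
    q=K@(T[:3,:3].T@(np.array(p)-T[:3,3]));return q[:2]/q[2]
E
python3 - <<'E'
from h import *
np.set_printoptions(precision=4,suppress=True)
ims={}
for n in("scene","side"):
    K,T=P(n);print(n,K,T)
    ims[n]=eyes.get_image(n);cv2.imwrite(f"pics/{n}0_raw.png",ims[n][:,:,::-1])
    cv2.imwrite(f"pics/{n}0.png",cv2.resize(ims[n][:,:,::-1],(800,600),interpolation=cv2.INTER_CUBIC))
o=monitor.get_obs();print(o)
E
```

```text
scene [[464.8515   0.     257.8486]
 [  0.     464.8515 183.8075]
 [  0.       0.       1.    ]] [[ 0.5352  0.714  -0.4514  0.9732]
 [ 0.8446 -0.4617  0.271  -0.2509]
 [-0.015  -0.5263 -0.8502  0.7943]
 [ 0.      0.      0.      1.    ]]
side [[411.2006   0.     258.8208]
 [  0.     411.2006 192.7667]
 [  0.       0.       1.    ]] [[ 0.9985 -0.0317  0.0441  0.5483]
 [-0.0527 -0.7626  0.6447 -0.5315]
 [ 0.0132 -0.6461 -0.7631  0.7058]
 [ 0.      0.      0.      1.    ]]
{'t': 0.1, 'q': array([ 1.064 ,  0.0533,  1.6142,  0.    ,  1.476 , -0.119 ]), 'dq': array([ 0.0001, -0.0013, -0.0031,  0.0001,  0.0019, -0.0004]), 'effort': array([  0.0007, -39.4902, -37.1365,  -0.0001,   0.0038,  -0.    ]), 'tool_pos': array([0.2362, 0.5784, 0.4036]), 'tool_rot': array([-0.6052, -3.0821,  0.0028]), 'contact_force': array([-0.5017, -0.6102,  0.5473]), 'wrist_torque': array([-0.0248,  0.0235,  0.0342]), 'grip_force': 0.0, 'opening': 0.084897375376597}
```

View pics/scene0.png

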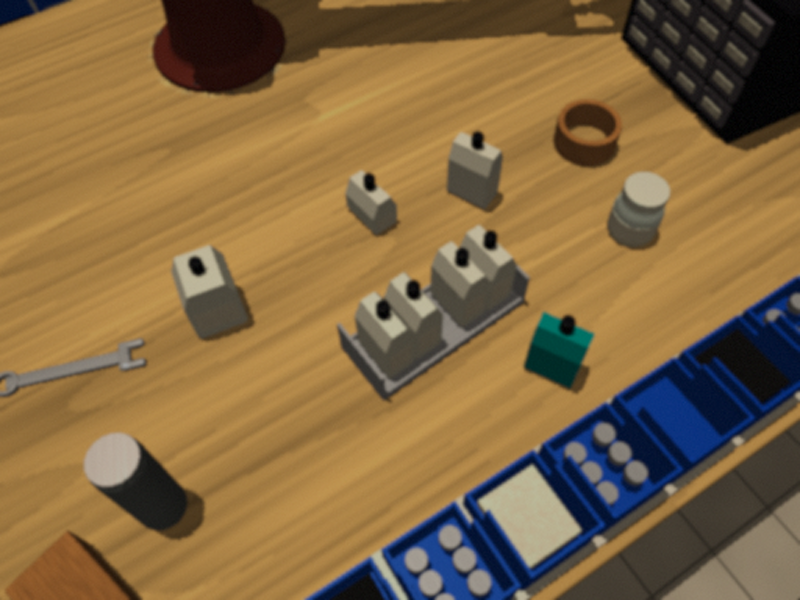

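View pics/side0.png

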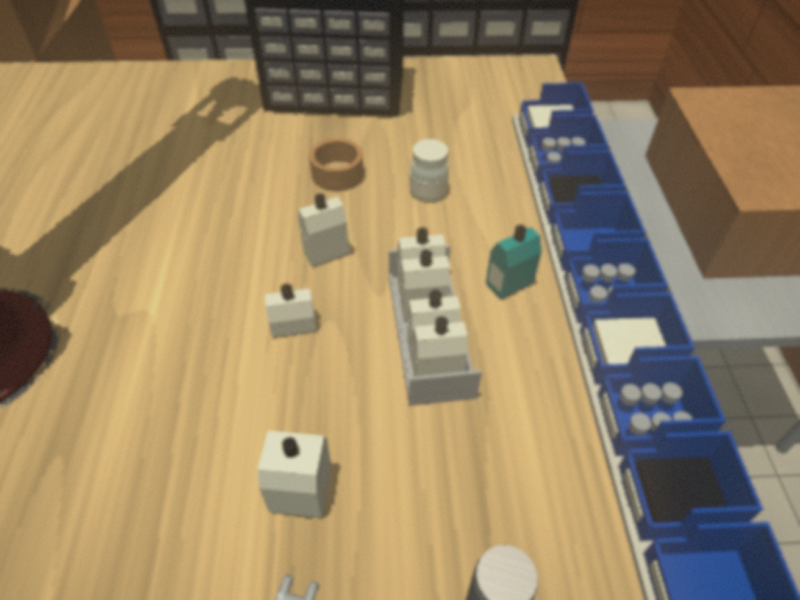

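Scene view (800 px picture): the three loose white flasks are at (475,170), (370,200) and (208,290). The last is broad and the (370,200) one is short, so (475,170) matches the row size. The turquoise one at (560,350) is a decoy. The row caps are at (383,310), (413,290), (462,258) and (490,240), with the opening between the 2nd and 3rd. I'll confirm in an enlarged crop.

```bash
python3 - <<'E'
from h import *
a=cv2.imread("pics/scene0_raw.png")[80:255,212:342];b=cv2.imread("pics/side0_raw.png")[120:260,165:305]
f=lambda im,s:cv2.resize(im,None,fx=s,fy=s,interpolation=cv2.INTER_CUBIC)
a=f(a,3);b=f(b,3)
m=np.zeros((530,815,3),np.uint8);m[:a.shape[0],:a.shape[1]]=a;m[:b.shape[0],394:394+b.shape[1]]=b[:,:421]
cv2.imwrite("pics/crop0.png",m[:,:800])
E
```

```text
(no output)
```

View pics/crop0.png

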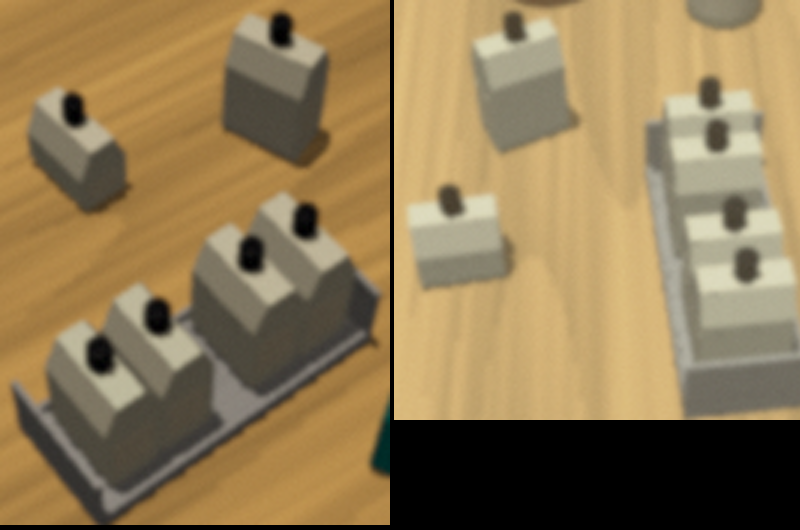

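The crop confirms it. In the left panel the flask at (275,90) has the row's proportions, and the one at (78,150) is clearly shorter. I'll use the cap tops and foot edges for positions.

```bash
cat > m0.py <<'E'
from h import *
np.set_printoptions(precision=4,suppress=True)
S=P("scene");D=P("side")
s=lambda x,y:(x/3+212-.33,y/3+80-.33)
d=lambda x,y:((x-394)/3+165-.33,y/3+120-.33)
for n,a,b in [("mid",(282,18),(513,17)),("A",(98,343),(746,254)),("B",(157,304),(735,202)),("C",(251,242),(716,126)),("D",(306,209),(710,83))]:
    x,e=tri(ray(*S,*s(*a)),ray(*D,*d(*b)));print(n,x,e,atz(*S,*s(*a),.114 if n=="mid" else .12),atz(*D,*d(*b),.114 if n=="mid" else .12))
print("foot scene",[atz(*S,*s(*p),0) for p in((223,127),(299,163))])
print("foot side",[atz(*D,*d(*p),0) for p in((503,152),(578,124))])
print("tray side scene z0",[atz(*S,*s(*p),0) for p in((108,522),(376,345))])
E
python3 m0.py
```

```text
mid [0.4735 0.1648 0.1164] [np.float64(0.001137667034746041), np.float64(0.0011376670347460157)] [0.4706 0.1674 0.114 ] [0.4738 0.1661 0.114 ]
A [ 0.6222 -0.0675  0.1232] [np.float64(0.0009180185938015929), np.float64(0.0009180185938016828)] [ 0.6198 -0.0659  0.12  ] [ 0.623 -0.066  0.12 ]
B [ 0.6189 -0.0262  0.124 ] [np.float64(0.0009508491238923424), np.float64(0.0009508491238923078)] [ 0.616  -0.0241  0.12  ] [ 0.6198 -0.0238  0.12  ]
C [0.612  0.0434 0.1218] [np.float64(0.0013594778720139534), np.float64(0.0013594778720139012)] [0.6099 0.0454 0.12  ] [0.6128 0.0435 0.12  ]
D [0.6108 0.0838 0.1228] [np.float64(0.0013984100449527135), np.float64(0.0013984100449527111)] [0.6081 0.0864 0.12  ] [0.6117 0.085  0.12  ]
foot scene [array([0.4505, 0.1391, 0.    ]), array([0.5075, 0.1661, 0.    ])]
foot side [array([ 0.4569,  0.1395, -0.    ]), array([0.5156, 0.1679, 0.    ])]
tray side scene z0 [array([ 0.6689, -0.0943,  0.    ]), array([0.6576, 0.1201, 0.    ])]
```

```bash
cat >> h.py <<'E'
def go(p,yaw_deg):
    """shift(mm, tool axes) and turn(deg) to put the grasp point at p with the tool's y along world heading yaw (mod 180)"""
    o=monitor.get_obs();M=R.from_rotvec(o["tool_rot"]).as_matrix()
    want=np.array(p)+[0,0,.155];sh=M.T@(want-o["tool_pos"])*1000
    h=np.degrees(np.arctan2(M[1,1],M[0,1]))
    w=-(yaw_deg-h);w=(w+90)%180-90
    print("t",round(o["t"],2),"tool",o["tool_pos"],"tilt",np.degrees(np.arccos(-M[2,2])),"head",h,"shift",sh.round(1),"turn",round(w,1),"q6",o["q"][5],"F",o["contact_force"])
E
python3 -c "
from h import *
go([.472,.167,.20],25.5)
K,T=P('wrist');o=monitor.get_obs();M=R.from_rotvec(o['tool_rot']).as_matrix()
print((M.T@T[:3,:3]).round(3),(M.T@(T[:3,3]-o['tool_pos'])).round(4),K[0,0])"
```

```text
t 0.1 tool [0.23621983 0.57838035 0.40357251] tilt 0.1080256590622342 head 67.78076499807882 shift [-373.8 -291.6   49. ] turn 42.3 q6 -0.11898944598423276 F [-0.50165978 -0.61019772  0.54727374]
[[-0.001 -0.947 -0.321]
 [ 1.    -0.001 -0.   ]
 [-0.    -0.321  0.947]] [ 0.0837 -0.0008  0.0308] 304.8267275157166
```

Request:
{"name": "step_arm", "arguments": {
  "commands": [
    [100, [-47, -36, 6], 5],
    [100, [-94, -73, 12], 10],
    [100, [-140, -109, 18], 16],
    [100, [-187, -146, 24], 21],
    [100, [-234, -182, 31], 26],
    [100, [-280, -219, 37], 32],
    [100, [-327, -255, 43], 37],
    [100, [-374, -292, 49], 42.3],
    [100, [-374, -292, 49], 42.3],
    [100, [-374, -292, 49], 42.3],
    [100, [-374, -292, 49], 42.3]
  ],
  "squeeze": 50
}}

```text
t: 1.48
tool_pos: [0.4716, 0.1679, 0.3557]
tool_rot: [-1.674, -2.658, -0.0]
contact_force: [0.2, 0.5, 0.5]
opening: 0.0853
grip_force: 0.0
```

```bash
python3 -c "
from h import *
go([.472,.167,.20],25.5)
K,T=P('wrist');np.savez('w1.npz',K=K,T=T);im=eyes.get_image('wrist')
cv2.imwrite('pics/w1.png',cv2.resize(im[:,:,::-1],(800,600),interpolation=cv2.INTER_CUBIC))"
```

```text
t 1.48 tool [0.47160724 0.16791958 0.35569401] tilt 0.015441202597942471 head 25.60930260532825 shift [-1.  -0.   0.7] turn 0.1 q6 -0.253770746163121 F [0.2419283  0.54960782 0.54888406]
```

View pics/w1.png

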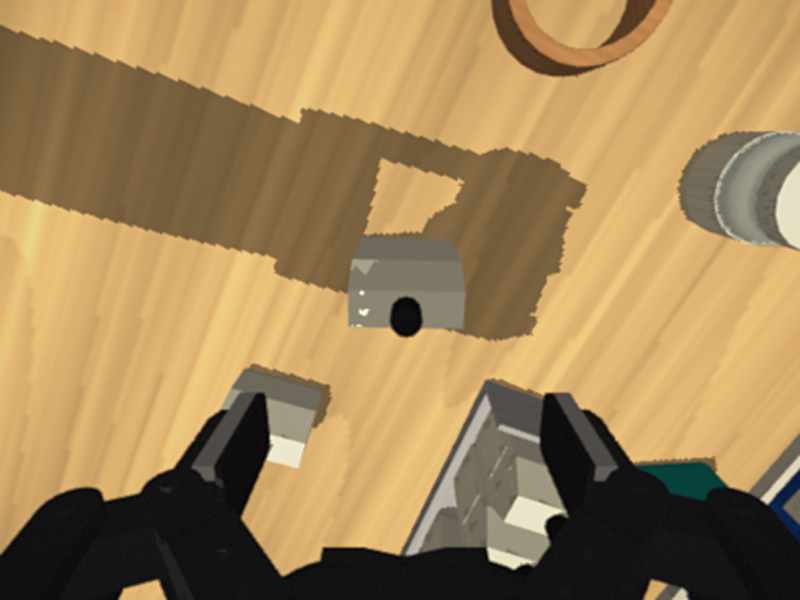

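The wrist view shows the target flask in the middle. Its cap top is at about (406,310), its ridge spans (349,327)–(465,329), and its foot edge (358,238)–(452,238). The edges are nearly level, so the yaw is good.

```bash
python3 -c "
from h import *
np.set_printoptions(precision=4,suppress=True)
w=np.load('w1.npz');W=(w['K'],w['T']);c=lambda u,v:((u+.5)*.64-.5,(v+.5)*.64-.5)
o=monitor.get_obs();M=R.from_rotvec(o['tool_rot']).as_matrix()
S=P('scene');s=lambda x,y:(x/3+212-.33,y/3+80-.33)
D=P('side');d=lambda x,y:((x-394)/3+165-.33,y/3+120-.33)
print(tri(ray(*W,*c(406,310)),ray(*S,*s(282,18)),ray(*D,*d(513,17))))
for n,u,v,z in [('cap',406,310,.114),('ridgeL',349,327,.094),('ridgeR',465,329,.094),('ridgeL+',349,291,.094),('ridgeR+',465,292,.094),('shL',350,261,.07),('shR',463,262,.07),('fL',358,238,.0),('fR',452,238,.0)]:
    p=atz(*W,*c(u,v),z);print(n,p,'tool mm',(M.T@(p-o['tool_pos'])*1000).round(1))
"
```

```text
(array([0.4702, 0.1707, 0.1101]), [np.float64(0.0016328527172790063), np.float64(0.0025126446021438813), np.float64(0.003101046018759759)])
cap [0.4684 0.1733 0.114 ] tool mm [  6.1  -0.6 241.8]
ridgeL [0.4489 0.1454 0.094 ] tool mm [-10.6 -30.3 261.8]
ridgeR [0.504  0.1705 0.094 ] tool mm [-11.8  30.3 261.8]
ridgeL+ [0.441  0.1635 0.094 ] tool mm [  9.1 -29.6 261.8]
ridgeR+ [0.4945 0.1885 0.094 ] tool mm [  8.5  29.5 261.8]
shL [0.4353 0.1714 0.07  ] tool mm [ 18.7 -31.3 285.8]
shR [0.4916 0.1977 0.07  ] tool mm [ 18.1  30.9 285.8]
fL [0.4339 0.1693 0.    ] tool mm [ 17.4 -33.4 355.8]
fR [0.4925 0.1973 0.    ] tool mm [ 17.4  31.4 355.8]
```

Request:
{"name": "step_arm", "arguments": {
  "commands": [
    [100, [-1, 0, 40], 0],
    [100, [-1, 0, 80], 0],
    [100, [-1, 0, 110], 0],
    [100, [-1, 0, 125], 0],
    [100, [-1, 0, 130], 0],
    [100, [-1, 0, 130], 0],
    [0, [-1, 0, 130], 0],
    [0, [-1, 0, 130], 0],
    [0, [-1, 0, 130], 0],
    [0, [-1, 0, 130], 0],
    [0, [-1, 0, 130], 0],
    [0, [-1, 0, 130], 0]
  ],
  "squeeze": 60
}}

```text
t: 3.02
tool_pos: [0.4733, 0.166, 0.2272]
tool_rot: [1.676, 2.655, 0.002]
contact_force: [-0.8, -0.6, 6.3]
opening: 0.0591
grip_force: 65.5
```

Request:
{"name": "step_arm", "arguments": {
  "commands": [
    [0, [0, 0, -5], 0],
    [0, [0, 0, -20], 0],
    [0, [0, 0, -50], 0],
    [0, [0, 0, -85], 0],
    [0, [0, 0, -120], 0],
    [0, [0, 0, -150], 0],
    [0, [0, 0, -155], 0],
    [0, [0, 0, -155], 0],
    [0, [0, 0, -155], 0]
  ]
}}

```text
t: 4.15
tool_pos: [0.4721, 0.1658, 0.3786]
tool_rot: [-1.675, -2.655, 0.004]
contact_force: [-0.0, 0.3, -2.8]
opening: 0.0596
grip_force: 65.0
```

```bash
python3 -c "
from h import *
go([.6145,.010,.225],3.5)
o=monitor.get_obs();print(o['opening'],o['grip_force'])"
```

```text
t 4.15 tool [0.47207582 0.16582191 0.37861287] tilt 0.20129692208844455 head 25.48253347581528 shift [-201.9   61.5   -1.8] turn 22.0 q6 -0.25579667043543325 F [-0.00971535  0.27202797 -2.80973936]
0.05958055016867567 65.03876959439367
```

Request:
{"name": "step_arm", "arguments": {
  "commands": [
    [0, [-15, 5, -1], 1.5],
    [0, [-37, 11, -1], 4],
    [0, [-62, 19, -1], 6.5],
    [0, [-87, 26, -1], 9],
    [0, [-112, 34, -1], 12],
    [0, [-137, 42, -1], 14.5],
    [0, [-162, 49, -1], 17.5],
    [0, [-182, 55, -1], 20],
    [0, [-195, 59, -1], 21],
    [0, [-202, 61.5, -1], 21.5],
    [0, [-202, 61.5, -1], 21.5],
    [0, [-202, 61.5, -1], 21.5]
  ]
}}

```text
t: 5.65
tool_pos: [0.6147, 0.0105, 0.3817]
tool_rot: [-2.142, -2.298, -0.0]
contact_force: [0.4, 0.6, -2.1]
opening: 0.0593
grip_force: 64.9
```

```bash
python3 -c "
from h import *
go([.6145,.010,.225],4)
K,T=P('wrist');np.savez('w2.npz',K=K,T=T)
f=lambda im,s:cv2.resize(im[:,:,::-1],None,fx=s,fy=s,interpolation=cv2.INTER_CUBIC)
for n in('wrist','scene','side'):
    im=eyes.get_image(n);cv2.imwrite(f'pics/{n}2_raw.png',im[:,:,::-1])
    if n=='wrist': cv2.imwrite('pics/w2.png',f(im,1.5625))
    if n=='scene': a=f(im[80:255,212:342],3)
    if n=='side': b=f(im[120:260,165:305],3)
m=np.zeros((530,815,3),np.uint8);m[:a.shape[0],:a.shape[1]]=a;m[:b.shape[0],394:394+b.shape[1]]=b[:,:421]
cv2.imwrite('pics/crop2.png',m[:,:800])
"
```

```text
t 5.65 tool [0.61472451 0.01054511 0.38170841] tilt 0.02072022321770522 head 4.0246114972111755 shift [-0.5 -0.3  1.7] turn 0.0 q6 -0.1741402747443764 F [ 0.36434479  0.64107542 -2.09659736]
```

View pics/w2.png

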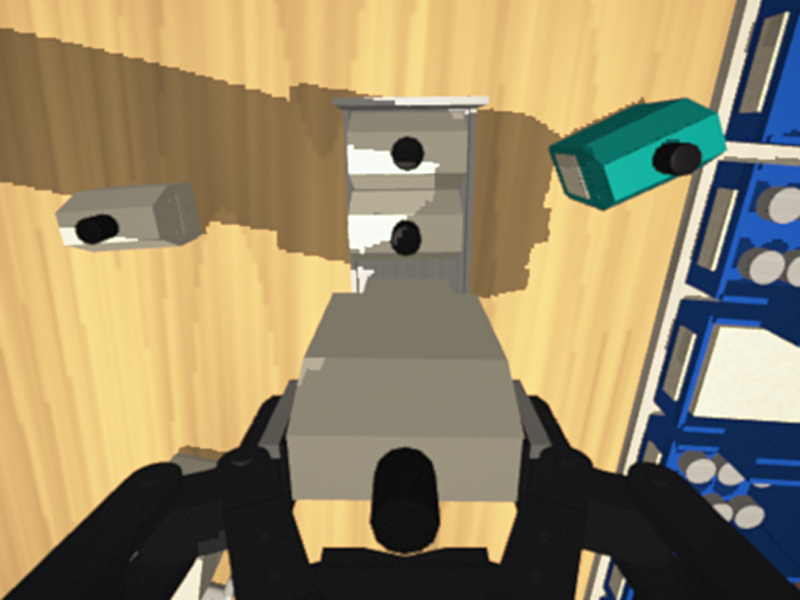

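View pics/crop2.png

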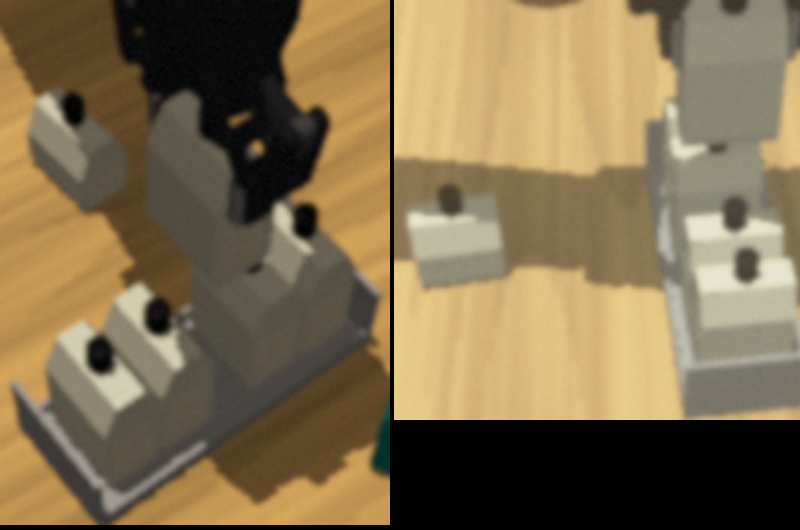

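In the wrist view the tray end wall's top edge runs (335,102)–(487,99). Cap D is at (407,155), cap C at (406,240), and the held flask sits square between the pads.

```bash
python3 -c "
from h import *
np.set_printoptions(precision=4,suppress=True)
w=np.load('w2.npz');W=(w['K'],w['T']);c=lambda u,v:((u+.5)*.64-.5,(v+.5)*.64-.5)
o=monitor.get_obs();M=R.from_rotvec(o['tool_rot']).as_matrix()
for n,u,v,z in [('capC',406,241,.12),('capD',407,155,.12),('wallL',335,104,.06),('wallR',487,101,.06),('ridgeCl',350,256,.1),('ridgeCr',462,254,.1),('lipL',355,290,.014),('lipR',466,290,.014),('lipLtop',347,115,.014),('heldcap',405,522,.12+.15),('heldridgeL',290,497,.094+.156),('heldridgeR',518,499,.094+.156),('footL',335,294,.155),('footR',475,294,.155)]:
    p=atz(*W,*c(u,v),z);print(n,p,'tool mm',(M.T@(p-o['tool_pos'])*1000).round(1))
"
```

```text
capC [0.6118 0.0449 0.12  ] tool mm [ 34.5  -0.5 261.8]
capD [0.6094 0.0853 0.12  ] tool mm [ 75.   -0.1 261.8]
wallL [0.5672 0.1081 0.06  ] tool mm [100.7 -40.6 321.8]
wallR [0.6529 0.1156 0.06  ] tool mm [102.2  45.4 321.8]
ridgeCl [0.5826 0.0305 0.1   ] tool mm [ 22.1 -30.7 281.8]
ridgeCr [0.6428 0.0358 0.1   ] tool mm [ 23.2  29.7 281.8]
lipL [ 0.5784 -0.0165  0.014 ] tool mm [-24.4 -38.1 367.8]
lipR [ 0.6606 -0.0108  0.014 ] tool mm [-24.5  44.2 367.8]
lipLtop [0.5688 0.1044 0.014 ] tool mm [ 96.8 -39.2 367.8]
heldcap [0.6133 0.0154 0.27  ] tool mm [  4.9  -1.1 111.8]
heldridgeL [0.5842 0.0023 0.25  ] tool mm [ -6.  -31.  131.8]
heldridgeR [0.6435 0.0058 0.25  ] tool mm [ -6.7  28.4 131.8]
footL [0.5822 0.0268 0.155 ] tool mm [ 18.5 -31.3 226.8]
footR [0.6426 0.031  0.155 ] tool mm [ 18.5  29.3 226.8]
```

Request:
{"name": "step_arm", "arguments": {
  "commands": [
    [0, [0, 1, 10], -1],
    [0, [0, 1, 30], -1],
    [0, [0, 1, 45], -1],
    [0, [0, 1, 55], -1],
    [0, [0, 1, 62], -1],
    [0, [0, 1, 68], -1],
    [0, [0, 1, 73], -1],
    [0, [0, 1, 78], -1],
    [0, [0, 1, 78], -1]
  ],
  "squeeze": 80
}}

```text
t: 6.92
tool_pos: [0.6162, 0.0101, 0.3039]
tool_rot: [2.123, 2.315, 0.001]
contact_force: [0.9, -1.4, -2.0]
opening: 0.0589
grip_force: 89.0
```

Request:
{"name": "step_arm", "arguments": {
  "commands": [
    [0, [0, 0, 3], 0],
    [0, [0, 0, 6], 0],
    [0, [0, 0, 9], 0],
    [0, [0, 0, 12], 0],
    [0, [0, 0, 15], 0],
    [0, [0, 0, 18], 0],
    [0, [0, 0, 21], 0],
    [0, [0, 0, 24], 0],
    [0, [0, 0, 24], 0]
  ]
}}

```text
t: 8.05
tool_pos: [0.6161, 0.0098, 0.2795]
tool_rot: [2.122, 2.315, -0.001]
contact_force: [1.1, -4.0, -1.6]
opening: 0.0588
grip_force: 88.9
```

```bash
python3 -c "
from h import *
go([.6155,.010,.078],4.7)
f=lambda im,s:cv2.resize(im[:,:,::-1],None,fx=s,fy=s,interpolation=cv2.INTER_CUBIC)
a=f(eyes.get_image('scene')[80:255,212:342],3);b=f(eyes.get_image('side')[120:260,165:305],3)
m=np.zeros((530,815,3),np.uint8);m[:a.shape[0],:a.shape[1]]=a;m[:b.shape[0],394:394+b.shape[1]]=b[:,:421]
cv2.imwrite('pics/crop3.png',m[:,:800])"
```

```text
t 8.05 tool [0.61607298 0.00979328 0.27948497] tilt 0.05732198864016798 head 4.976281055788815 shift [ 0.3 -0.6 46.5] turn 0.3 q6 -0.19127060691515266 F [ 1.11351004 -4.01552437 -1.64743468]
```

View pics/crop3.png

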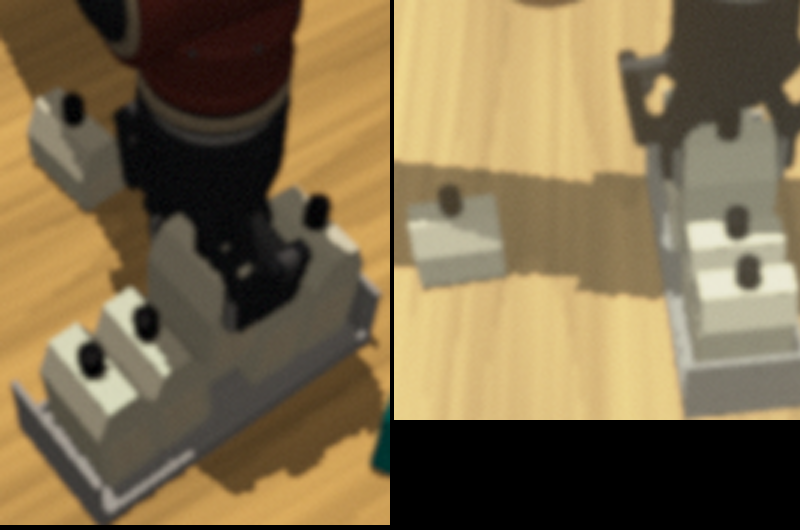

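The flask is between its neighbours. Both have slid apart, roughly equally, and stand upright (left caps at (92,360) and (147,322), right at (317,212)). I'll keep pressing down.

Request:
{"name": "step_arm", "arguments": {
  "commands": [
    [0, [0, 0, 4], 0],
    [0, [0, 0, 8], 0],
    [0, [0, 0, 12], 0],
    [0, [0, 0, 16], 0],
    [0, [0, 0, 20], 0],
    [0, [0, 0, 24], 0],
    [0, [0, 0, 28], 0],
    [0, [0, 0, 32], 0],
    [0, [0, 0, 36], 0],
    [0, [0, 0, 39], 0],
    [0, [0, 0, 42], 0],
    [0, [0, 0, 42], 0]
  ]
}}

```text
t: 9.65
tool_pos: [0.616, 0.0098, 0.2372]
tool_rot: [2.122, 2.315, -0.001]
contact_force: [1.4, -6.9, 0.8]
opening: 0.0591
grip_force: 89.2
```

Request:
{"name": "step_arm", "arguments": {
  "commands": [
    [0, [0, 0, 1], 0],
    [0, [0, 0, 2], 0],
    [0, [0, 0, 3], 0],
    [0, [0, 0, 4], 0],
    [0, [0, 0, 4], 0]
  ]
}}

```text
t: 10.28
tool_pos: [0.6161, 0.0098, 0.2336]
tool_rot: [2.122, 2.315, -0.001]
contact_force: [1.3, -5.3, 1.9]
opening: 0.0591
grip_force: 89.2
```

Request:
{"name": "step_arm", "arguments": {
  "commands": [
    [0, [0, 0, 0.5], 0],
    [0, [0, 0, 1], 0],
    [0, [0, 0, 1.5], 0],
    [0, [0, 0, 1.5], 0]
  ]
}}

```text
t: 10.78
tool_pos: [0.6162, 0.0098, 0.2334]
tool_rot: [2.122, 2.316, -0.001]
contact_force: [-3.0, -4.8, 8.2]
opening: 0.0591
grip_force: 89.9
```

Request:
{"name": "step_arm", "arguments": {
  "commands": [
    [100, [0, 0, 0], 0],
    [100, [0, 0, 0], 0],
    [100, [0, 0, 0], 0],
    [100, [0, 0, 0], 0],
    [100, [0, 0, 0], 0],
    [100, [0, 0, -10], 0],
    [100, [0, 0, -30], 0],
    [100, [0, 0, -70], 0],
    [100, [0, 0, -120], 0],
    [100, [0, 0, -170], 0],
    [100, [0, 0, -200], 0],
    [100, [0, 0, -200], 0]
  ]
}}

```text
t: 12.28
tool_pos: [0.6163, 0.0101, 0.4382]
tool_rot: [2.118, 2.31, 0.009]
contact_force: [0.0, 0.1, 0.3]
opening: 0.0854
grip_force: 0.0
```

```bash
python3 -c "
from h import *
go([.6155,.010,.078],4.7)
f=lambda im,s:cv2.resize(im[:,:,::-1],None,fx=s,fy=s,interpolation=cv2.INTER_CUBIC)
w=eyes.get_image('wrist');b=f(eyes.get_image('side')[120:260,165:305],3)
m=np.zeros((520,800,3),np.uint8);a=f(w[:,130:390],1.35);m[:a.shape[0],:a.shape[1]]=a;m[:b.shape[0],380:800]=b
cv2.imwrite('pics/crop4.png',m)"
```

```text
t 12.28 tool [0.61632795 0.01009003 0.43821496] tilt 0.5363031868142017 head 4.983821270575381 shift [  0.3  -2.7 205.2] turn 0.3 q6 -0.1912790481158586 F [0.00265462 0.13016627 0.27107426]
```

View pics/crop4.png

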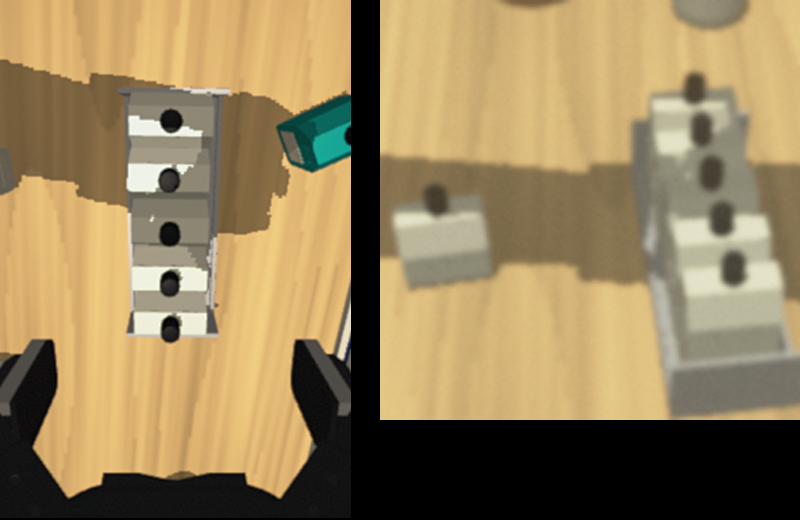

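All five flasks stand upright and in line. In the left panel the caps are at x≈170 and y=121, 180, 233, 284 and 327, with the new flask in the middle and the gripper clear.

```bash
python3 -c "
from station import finish_job;print(finish_job())"
```

```text
the job is handed in; nothing more can be done
None
```

The matching flask now stands on the tray floor in the middle of the row, its two neighbours slid apart and upright; the job was handed in at about 12 s with the gripper clear (no verdict was returned).

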